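Bring a clean beaker under the first reagent dispenser

TASK

Take the small beaker out of the bin, set it down gently and upright inside the round rim of the sliding carrier, and push the carrier along its rail to the nearer of the two dispensers until it clicks into that station's detent, so that the beaker stands under the spout. Leave the other two vessels standing in the bin and do not disturb the other things on the bench.

Things in the scene. Friction and masses are not known exactly. Their poses are not given: they have to be found in the camera images.
- beaker: The small beaker: open-topped round white plastic beaker, outer diameter 52 mm (rim bead and pouring lip stand out 1.5 to 7 mm more, look only), 72 mm tall, wall 3 mm, about 50 g, empty, standing upright in the bin. Origin: centre of its underside; z up.
- big_beaker: A larger open white beaker, 72 mm diameter, 80 mm tall, wall 3 mm, standing in the bin; stays there. Origin: centre of its underside.
- jar: A squat lidded amber jar, 62 mm diameter, 66 mm tall, standing in the bin; stays there. Origin: centre of its underside.
- bin: Fixed blue plastic bin, open on top, 300 mm (its x) by 200 mm (its y) outside, 312 by 212 at the rim, 85 mm tall, wall and floor 4 mm. Three vessels stand in it in a row along its x axis, about 95 mm apart, near the middle of its y; which vessel is at which place varies. Origin: centre of its underside, on the bench.
- doser: Fixed dosing bench: base plate 8 mm thick from 56 mm before to 166 mm behind a rail along its y axis; behind the rail (its +x, away from the robot) stand two amber bottles with dispensers, 296 mm tall. Origin: on the bench under the rail axis at the first dispenser's spout; at the first station the carrier's seat is at x = 0, y = 0 here. Second dispenser: y = -130 mm.
- carrier (a joint): Carrier's travel in m: 0 at the loading end (seat at y = +150 mm of doser), growing to the doser's -y; 0.150 is the first (nearer) dispenser's detent, 0.280 the second's. Starts between 0 and 0.05. Sliding takes about 2 N; a sprung ball drops into the detent, draws the carrier in from about 2 mm either side, and takes 10 to 15 N to leave. Carrier weighs about 0.55 kg.
- carrier_seat (a point): Centre of the seat on the carrier: the flat top of its plate (90 mm in x, 96 mm in y, 36 mm above the bench), within a round grey rim of 68 mm inner diameter, 76 mm outer, 8 mm tall. The beaker stands in here.
- carrier_handle (a point): On the axis of the carrier's upright black handle, 18 mm diameter, 95 mm from the seat centre along the doser's -x (robot's side). The handle stands from 36 to 86 mm above the bench, this point at 64 mm. Its foot is an arm 24 mm wide, top at 36 mm. Fingers can close on it from above in any direction, or push its side.
- spout1 (a point): Tip of the first dispenser's spout (the one nearer the carrier's start), pointing down, 163 mm above the bench, over the rail axis. The spout tube runs level from here to the bottle at 194 mm height.
- spout2 (a point): Tip of the second dispenser's spout, the same height, 130 mm further along the rail.
- bottle_a: Bystander: small amber bottle, 46 mm diameter, 94 mm tall, loose on the bench. Origin: centre of its underside.
- bottle_b: Bystander: amber bottle, 60 mm diameter, 125 mm tall, loose on the bench. Origin: centre of its underside.
- cup: Bystander: lidded sample cup, 62 mm diameter, 72 mm tall, loose on the bench. Origin: centre of its underside.
- syringe: Bystander: plastic syringe lying on the bench, 150 mm long along its x, 20 mm thick. Origin: on the bench under its barrel.
Mind the look-alikes: they are no part of the job. Leave any purple look-alike of the beaker alone.

How it is judged:
At the end, for the whole second after the job is handed in: Carrier in the first dispenser's detent (travel 0.150 m, within 4 mm); small beaker still and upright (0.1 rad) on the seat inside the rim (height within 4 mm, centre within 12 mm) and within 15 mm of under the spout; big beaker and jar upright (0.2 rad), within 50 mm of their start (value of joint carrier between 0.146 and 0.154 m and horizontal distance between beaker and carrier_seat below 0.012 m and z of beaker in the frame of carrier_seat between -0.004 and 0.004 m and angle between beaker's own z axis and vertical below 0.1 rad and horizontal distance between beaker and spout1 below 0.015 m and linear speed of beaker below 0.02 m/s and distance of each of big_beaker, jar from where it was at the start of the episode below 0.05 m and angle between each of big_beaker, jar's own z axis and vertical below 0.2 rad); the robot touches nothing.
It fails at once if the beaker is dropped or flung: it moves faster than 0.6 m/s while the fingers do not touch it (linear speed of beaker above 0.6 m/s and contact force between the fingers and beaker below 0.01 N).
It fails at once if another vessel in the bin is lifted, knocked over or pushed more than 50 mm (distance of any of big_beaker, jar from where it was at the start of the episode above 0.05 m or angle between any of big_beaker, jar's own z axis and vertical above 0.6 rad).
It fails at once if a bystander on the bench (either bottle, the cup or the syringe) is moved more than 40 mm or a standing one is knocked over (distance of any of bottle_a, bottle_b, cup, syringe from where it was at the start of the episode above 0.04 m or angle between any of bottle_a, bottle_b, cup's own z axis and vertical above 0.6 rad).
It also fails if it takes over 48 s, if anything falls off the work surface, if the arm or the gripper's body presses on something with over 40 N, if the wrist force passes 120 N, or if a joint passes its speed limit or range.

ROBOT

A 7-joint arm with a two-finger parallel gripper is mounted at the origin on the work surface. World frame = base frame: x ahead of the robot, y to its left, z up, the work surface at z = 0. Lengths are in m, angles in rad, forces in N, time in s.
With the tool pointing down it reaches from about 0.4 to 0.85 m from the base axis. Payload 4.5 kg.
Tool frame: the origin (TCP) lies midway between the tips of the shut fingers; the grasp point (between the pads) lies 19 mm behind it; z points along the fingers, y is the line along which they close (so a half turn about z gives the same grasp; the last joint's range is limited). The gripper opens to 88 mm and grips with 3 to 60 N. Pads are 18 mm wide; open, the fingers measure 123 mm over their backs; the gripper's body (75 mm by 187 mm) begins 45 mm behind the grasp point.
Start: joints at [1.318, 0.689, -0.195, 1.565, 0.157, 0.902, -0.215], TCP at [0.177, -0.599, 0.239] pointing down, gripper open.
Joint ranges: [-3.01, 3.01], [-0.46, 2.08], [-1.47, 1.51], [0.13, 2.56], [-1, 4.14], [0.04, 2.09], [-2.66, 2.66]. Speed limits (rad/s): [2.57, 2.57, 3.14, 3.14, 3.14, 3.14, 3.14].

INTERFACE

Orientations are given as a unit quaternion [x, y, z, w].
In Python, from plant import r gives the robot as it stands.
- The arm moves only by the tool move_arm, never from a script. Its argument "targets" is a list that holds one entry, the list of rows, each a list of 7 numbers: the opening, from 0 (shut) to 1 (fully open), then the shift along the tool's x, y, z in mm, then the turn, a rotation vector about the tool's x, y, z in degrees. In form: [[[claw, dx, dy, dz, ax, ay, az], ...]]. A call has 1 to 10 rows; each row is the pose to reach, as a shift and turn from the pose commanded when the call began, along the tool's axes at that moment; what a row does not reach only later rows make up. A row lasts 1/8 s, in which the tool goes at most 62.5 mm and 10.7 degrees, less where a joint would pass 70% of its speed; a pose out of reach is approached as far as the arm can. A call with a gripper value outside its range is refused whole. The fingers move at their own pace and stop on an object; "newtons" is the grip in N (left out, the last holds). Time passes only in rows, so rows that repeat a pose let the fingers close. It gives the time, the measured TCP pose, the force, the opening and the grip force at its end, in the units of the state.
- r.get_state(): the state, without advancing time (a new reading comes with each control period).
- r.snapshot(name): name is "scene" or "top" or "wrist"; returns the picture (384x512x3 uint8, red, green, blue); there is no depth.
- r.camera_info(name): a dict with "fx", "fy", "cx", "cy" (pixels), "R" (3x3) and "t" (3): a world point X has camera coordinates R X + t. Camera axes: x right, y down, z forward; pixel columns grow to the right and rows downward; lengths in m; the calibration is good to about 2 mm. A picture is of the moment at which its call begins: read the wrist's pose just before it. camera_info takes no time and is no camera call; for the wrist camera it gives the pose at the moment of the call.
- r.finish_job(): hands the job in; it is judged then, once.
The state is a dict: "clock": time; "q": joint angles; "qd": joint speeds; "joint_torque": joint torques, N m; "tool_pos": TCP position; "eef_rot": TCP orientation; "contact_force": force on the tool from outside, world axes, zero at the start; "moment": the same for the moment, N m; "opening": opening from 0.0 (shut) to 1.0 (fully open); "finger_force": force on a finger pad.
Only numpy, scipy, OpenCV 4.12 (cv2) and the standard library are available. Lean on these libraries where they do the work, as an engineer would, in place of code of your own. Each camera call takes 0.05 s, during which the arm holds its last target. There are 200 camera calls.

## Working session

There is one attempt and no reset: what is moved stays moved. The work goes in short steps, Python scripts to look and compute and a tool call to move; the robot and the scene stay as the last step left them, time stands still between calls to the robot, and variables do not carry over. Pictures are saved under pics/ and viewed, at most 10 in all, crops included, and the job is handed in when it is done.

Besides the shell and the picture viewer there is one more tool, called after "Call:" as name([rows], argument=value, ...), one row to a line, values as JSON. move_arm: Moves the arm, as the interface text tells. Its arguments: {"type":"object","properties":{"targets":{"type":"array","items":{"type":"array","items":{"type":"array","items":{"type":"number"}}}},"newtons":{"type":"number"}},"required":["targets"]}

```bash
mkdir -p pics
cat > h.py <<'E'
import numpy as np, cv2
from plant import r
def snap(n,f):
    im=r.snapshot(n); cv2.imwrite('pics/'+f,cv2.cvtColor(im,cv2.COLOR_RGB2BGR)); return im
def ray(n,u,v,z,c=None):
    c=c or r.camera_info(n); R=np.array(c['R']);t=np.array(c['t'])
    d=R.T@np.array([(u-c['cx'])/c['fx'],(v-c['cy'])/c['fy'],1]); o=-R.T@t
    return o+d*(z-o[2])/d[2]
def proj(n,X,c=None):
    c=c or r.camera_info(n); p=np.array(c['R'])@np.array(X)+np.array(c['t'])
    return c['fx']*p[0]/p[2]+c['cx'], c['fy']*p[1]/p[2]+c['cy']
E
python3 - <<'E'
from h import *
a=snap('top','top0.png');b=snap('scene','scene0.png')
cv2.imwrite('pics/both.png',cv2.cvtColor(cv2.resize(np.vstack([a,b]),(448,600)) if 0 else a,cv2.COLOR_RGB2BGR))
s=r.get_state();print(s['clock'],s['tool_pos'],s['eef_rot'],s['opening'])
for n in('top','scene'):
    c=r.camera_info(n);print(n,-np.array(c['R']).T@c['t'],c['fx'],np.round(c['R'],3).tolist())
E
```

```text
0.1 [ 0.17662617 -0.59894874  0.23800798] [ 9.89726799e-01  1.42969276e-01 -1.75440365e-04 -7.86422569e-04] 1.0012474735830226
top [0.22387196 0.01296695 1.53023264] 499.2902894019157 [[0.002, -1.0, 0.015], [-0.983, -0.005, -0.182], [0.182, -0.014, -0.983]]
scene [0.82865824 0.47033029 0.9524614 ] 349.3893636304657 [[-0.804, 0.595, -0.005], [0.494, 0.663, -0.563], [-0.332, -0.455, -0.827]]
```

View pics/top0.png

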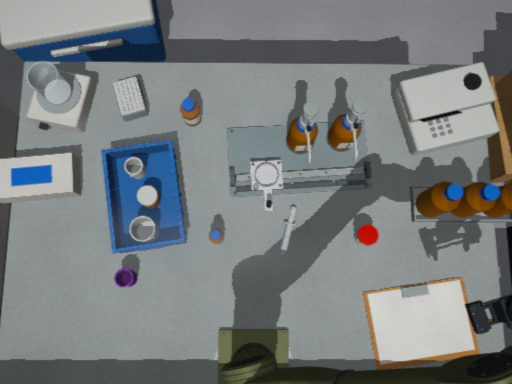

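View pics/scene0.png

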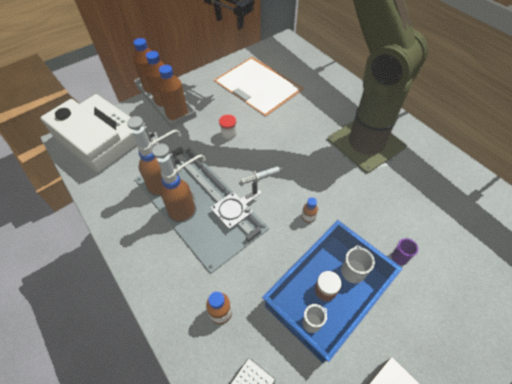

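Top view: white round open vessels at (135,167) and (142,229), with the lidded jar between them at (148,196). Other candidates are the purple look-alike at (125,277) and the glass on the balance at (58,92). I choose (135,167), the smaller of the two white ones in the bin. The carrier seat is near (267,174), its handle near (269,203), and the nearer spout is around (310,158). The next step is close crops.

Run:
```python
from h import *
a=cv2.imread('pics/top0.png')
cv2.imwrite('pics/c1.png',cv2.resize(a[135:255,95:195],(500,600),interpolation=cv2.INTER_CUBIC))
cv2.imwrite('pics/c2.png',cv2.resize(a[100:220,225:375],(750,600),interpolation=cv2.INTER_CUBIC))
```

```text
(no output)
```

View pics/c1.png

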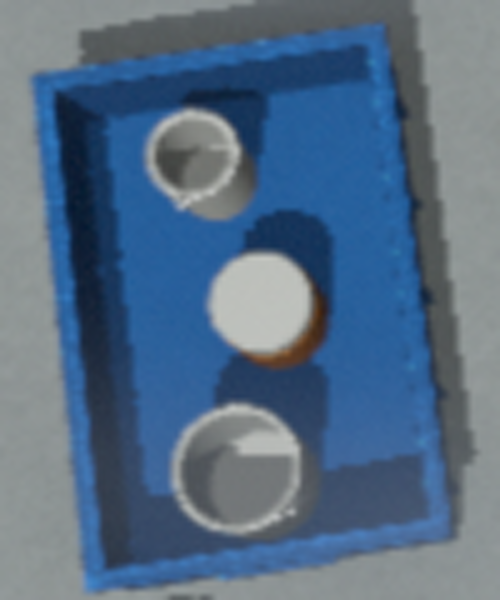

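View pics/c2.png

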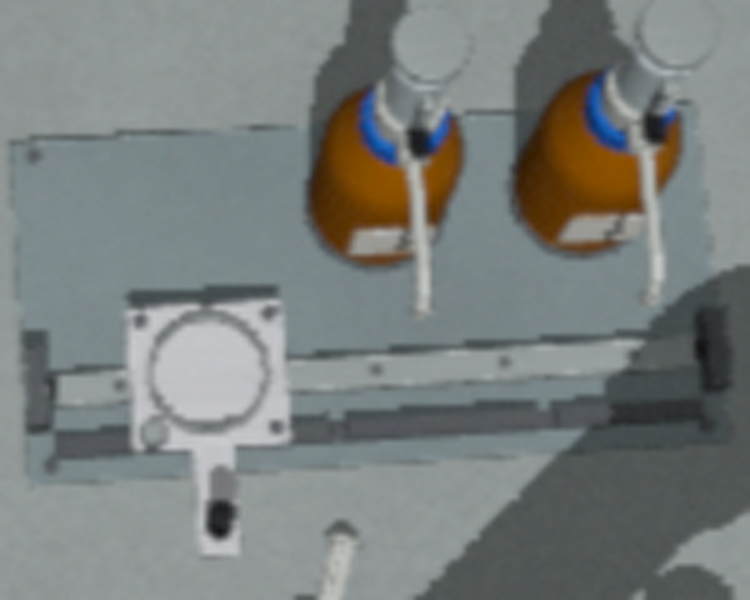

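The small beaker's rim is centred at crop (194,153), with its lip at lower left near (182,205). In the second crop the seat rim is at (210,371), the handle top at (220,516), and the spout tips at (422,312) and (652,298).

Run:
```python
from h import *
f=lambda u,v,o:((u+.5)/5-.5+o[0],(v+.5)/5-.5+o[1])
A=(95,135);B=(225,100)
P={}
for n,u,v,o,z in [('beaker',194,153,A,.076),('bkL',147,153,A,.076),('bkR',241,153,A,.076),('jar',262,303,A,.070),('big',238,469,A,.084),
 ('binTL',40,75,A,.085),('binTR',383,28,A,.085),('binBL',92,588,A,.085),('binBR',452,537,A,.085),
 ('seat',210,371,B,.044),('handle',220,517,B,.086),('sp1',422,314,B,.163),('sp2',652,300,B,.163),('plTL',12,141,B,.008),('plBL',30,484,B,.008),('syr',340,525,B,.015)]:
    P[n]=ray('top',*f(u,v,o),z)[:2]; print(n,np.round(P[n],4))
d=P['sp2']-P['sp1'];print('sp dist',np.linalg.norm(d),'rail yaw deg',np.degrees(np.arctan2(d[0],-d[1])))
h=P['handle']-P['seat'];print('handle d',np.linalg.norm(h),np.degrees(np.arctan2(-h[1],-h[0])))
for a,b in(('binTL','binBL'),('binTR','binBR'),('binTL','binTR'),('binBL','binBR')):print(np.linalg.norm(P[a]-P[b]))
e=P['binTL']-P['binBL'];print('bin x dir deg',np.degrees(np.arctan2(e[1],e[0])))
print('travel left',np.dot(P['sp1']-P['seat'],d/np.linalg.norm(d)))
from scipy.spatial.transform import Rotation as R
print(np.round(R.from_quat(r.get_state()['eef_rot']).as_matrix(),3))
print(ray('top',190,112,.09),ray('top',216,236,.09))
```

```text
beaker [0.5808 0.3584]
bkL [0.5807 0.3864]
bkR [0.581  0.3305]
jar [0.4911 0.3154]
big [0.3906 0.3223]
binTL [0.6259 0.45  ]
binTR [0.6563 0.247 ]
binBL [0.3216 0.4027]
binBR [0.3515 0.1973]
seat [ 0.564  -0.0403]
handle [ 0.4666 -0.0445]
sp1 [ 0.5704 -0.1559]
sp2 [ 0.5792 -0.2864]
plTL [0.7213 0.084 ]
plBL [0.4999 0.0701]
syr [ 0.4738 -0.1212]
sp dist 0.13087397993757724 rail yaw deg 3.8969442030538324
handle d 0.0974818448394118 2.46739317993242
0.30796170243581855
0.30879288013651773
0.20522339217720614
0.20759492544258074
bin x dir deg 8.835315760470877
travel left 0.11573594174846176
[[ 0.959  0.283 -0.001]
 [ 0.283 -0.959  0.002]
 [-0.    -0.002 -1.   ]]
[0.74353976 0.19247231 0.09      ] [0.36866807 0.10781321 0.09      ]
```

Check: the spouts measure 131 mm apart (130 expected) and the handle is 97 mm from the seat (95 expected). The beaker rim spans 56 mm with its bead, and the bin rim measures 308 x 206 mm. All of these are consistent. The beaker is at (0.581, 0.358) with 116 mm of carrier travel left, and I'll close the fingers along the bin's y.

```bash
cat >> h.py <<'E'
from scipy.spatial.transform import Rotation as Ro
def rows(wps,claw=1):
    """wps: [x,y,z,yaw of tool y in deg] -> rounded rows from the present pose"""
    s=r.get_state();M=Ro.from_quat(s['eef_rot']).as_matrix();p=np.array(s['tool_pos'])
    print(round(s['clock'],2),np.round(p,4),'yawY',round(np.degrees(np.arctan2(M[1,1],M[0,1])),2),'tilt',np.round(M[2],3),'F',np.round(s['contact_force'],1),'op',round(s['opening'],3),'ff',np.round(s['finger_force'],1))
    for w in wps:
        sh=M.T@(np.array(w[:3])-p)*1000
        y0=np.degrees(np.arctan2(M[1,1],M[0,1])); dy=(w[3]-y0+90)%180-90
        print([claw]+np.round(sh,1).tolist()+[0,0,round(-dy,1)])
E
python3 -c "
from h import *
rows([(.23,-.56,.26,106.5),(.35,-.45,.26,106.5),(.45,-.1,.26,103),(.52,.2,.25,99),(.581,.358,.22,98.8)])"
```

```text
0.1 [ 0.1766 -0.5989  0.238 ] yawY -73.56 tilt [-0.    -0.002 -1.   ] F [ 0.5 -1.1  0.5] op 1.001 ff 0.0
[1, 62.2, -22.3, -22.0, 0, 0, np.float64(-0.1)]
[1, 208.4, -93.8, -21.9, 0, 0, np.float64(-0.1)]
[1, 403.4, -401.2, -21.4, 0, 0, np.float64(3.4)]
[1, 555.4, -669.1, -11.0, 0, 0, np.float64(7.4)]
[1, 658.7, -803.4, 19.2, 0, 0, np.float64(7.6)]
```

Call:
move_arm([
  [[1, 40, -15, -22, 0, 0, 0], [1, 85, -35, -22, 0, 0, 0], [1, 130, -55, -22, 0, 0, 0], [1, 175, -75, -22, 0, 0, 0], [1, 210, -105, -22, 0, 0, 0], [1, 240, -150, -22, 0, 0, 0], [1, 270, -200, -22, 0, 0, 0], [1, 300, -250, -22, 0, 0, 0], [1, 330, -295, -22, 0, 0, 0], [1, 360, -340, -22, 0, 0, 0]],
], newtons=12)

```text
clock: 1.35
tool_pos: [0.4261, -0.1698, 0.2606]
eef_rot: [0.99, 0.143, -0.0, -0.0]
contact_force: [1.6, -0.9, 0.0]
opening: 1.001
finger_force: 0.0
```

```bash
python3 -c "
from h import *
rows([(.45,-.1,.26,103),(.50,.15,.25,99),(.581,.358,.22,98.8)])"
```

```text
1.35 [ 0.4261 -0.1698  0.2606] yawY -73.57 tilt [-0. -0. -1.] F [ 1.6 -0.9  0. ] op 1.001 ff 0.0
[1, 42.7, -60.2, 0.6, 0, 0, np.float64(3.4)]
[1, 161.3, -285.8, 10.6, 0, 0, np.float64(7.4)]
[1, 297.9, -462.4, 40.6, 0, 0, np.float64(7.6)]
```

Call:
move_arm([
  [[1, 40, -50, 0, 0, 0, 2], [1, 70, -100, 5, 0, 0, 4], [1, 100, -150, 5, 0, 0, 6], [1, 130, -205, 10, 0, 0, 7.6], [1, 160, -260, 10, 0, 0, 7.6], [1, 195, -310, 20, 0, 0, 7.6], [1, 230, -360, 30, 0, 0, 7.6], [1, 265, -410, 35, 0, 0, 7.6], [1, 288, -445, 40, 0, 0, 7.6], [1, 298, -462, 40, 0, 0, 7.6]],
])

```text
clock: 2.6
tool_pos: [0.5801, 0.3591, 0.2192]
eef_rot: [0.997, 0.079, -0.001, -0.0]
contact_force: [0.0, 0.8, -0.7]
opening: 0.995
finger_force: 0.0
```

```bash
python3 -c "
from h import *
rows([(.581,.358,.1,98.8),(.581,.358,.036,98.8)])
c=r.camera_info('wrist');im=snap('wrist','w1.png')
print(proj('wrist',(.581,.358,.076),c),proj('wrist',(.491,.3154,.07),c))
import json;json.dump({k:np.array(v).tolist() for k,v in c.items()},open('w1.json','w'))"
```

```text
2.6 [0.5801 0.3591 0.2192] yawY -80.98 tilt [-0.002 -0.001 -1.   ] F [ 0.   0.8 -0.7] op 0.995 ff 0.0
[1, 1.0, 1.4, 119.2, 0, 0, np.float64(0.2)]
[1, 1.1, 1.4, 183.2, 0, 0, np.float64(0.2)]
(np.float64(254.0206562504816), np.float64(181.2854868433843)) (np.float64(278.2869952499496), np.float64(260.6170724197225))
```

View pics/w1.png

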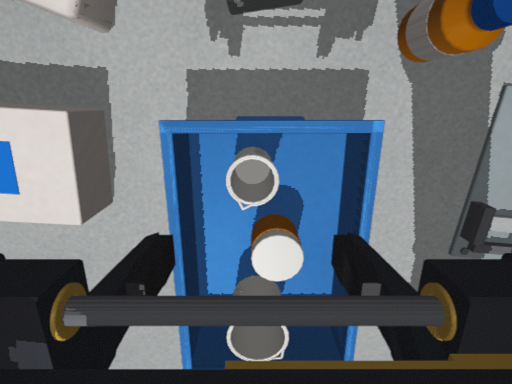

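The wrist picture shows the beaker's rim centred at (252,180), about 1 mm from the predicted (254,181). The jar is at (277,256) and the big beaker at (258,335). The choice is confirmed, so I descend and grip.

Call:
move_arm([
  [[1, 1, 1, 25, 0, 0, 0], [1, 1, 1, 60, 0, 0, 0], [1, 1, 1, 95, 0, 0, 0], [1, 1, 1, 130, 0, 0, 0], [1, 1, 1, 155, 0, 0, 0], [1, 1, 1, 172, 0, 0, 0], [1, 1, 1, 181, 0, 0, 0], [1, 1, 1, 183, 0, 0, 0], [0.45, 1, 1, 183, 0, 0, 0], [0.45, 1, 1, 183, 0, 0, 0]],
], newtons=12)

```text
clock: 3.9
tool_pos: [0.5828, 0.3554, 0.0386]
eef_rot: [0.997, 0.077, 0.001, -0.0]
contact_force: [-0.1, -0.2, 0.5]
opening: 0.793
finger_force: 0.0
```

Call:
move_arm([
  [[0.45, 0, 0, 0, 0, 0, 0], [0.45, 0, 0, 0, 0, 0, 0], [0.45, 0, 0, 0, 0, 0, 0], [0.45, 0, 0, 0, 0, 0, 0], [0.45, 0, 0, 0, 0, 0, 0]],
])

```text
clock: 4.53
tool_pos: [0.5824, 0.3554, 0.038]
eef_rot: [0.997, 0.077, 0.0, -0.0]
contact_force: [-0.9, 0.6, 3.7]
opening: 0.568
finger_force: 12.0
```

Call:
move_arm([
  [[0.45, 0, 0, -5, 0, 0, 0], [0.45, 0, 0, -20, 0, 0, 0], [0.45, 0, 0, -45, 0, 0, 0], [0.45, 0, 0, -75, 0, 0, 0], [0.45, 0, 0, -100, 0, 0, 0], [0.45, 0, 0, -120, 0, 0, 0], [0.45, 0, 0, -130, 0, 0, 0], [0.45, 0, 0, -130, 0, 0, 0]],
])

```text
clock: 5.52
tool_pos: [0.5825, 0.3552, 0.1685]
eef_rot: [0.997, 0.077, 0.001, -0.0]
contact_force: [-0.0, 0.2, -0.5]
opening: 0.567
finger_force: 12.0
```

```bash
python3 -c "
from h import *
rows([(.57,.2,.168,90),(.564,-.0403,.168,70)],.45)
c=r.camera_info('wrist');a=snap('wrist','w2.png')
s=r.get_state();p=np.array(s['tool_pos'])
print([np.round(proj('wrist',p+[0,0,z],c),1) for z in (.038,-.034)])
b=r.snapshot('scene');c=r.camera_info('scene');u,v=map(int,proj('scene',p,c));print(u,v)
b=b[v-64:v+64,u-64:u+64];b=cv2.resize(b,(384,384),interpolation=cv2.INTER_CUBIC)
cv2.imwrite('pics/w2.png',cv2.cvtColor(np.hstack([a[:,100:500],b]),cv2.COLOR_RGB2BGR))"
```

```text
5.53 [0.5825 0.3552 0.1685] yawY -81.17 tilt [ 0.001 -0.    -1.   ] F [-0.   0.2 -0.5] op 0.567 ff 12.0
[0.45, -36.2, 151.4, 0.4, 0, 0, np.float64(8.8)]
[0.45, -79.0, 387.9, 0.2, 0, 0, np.float64(28.8)]
[array([252.7, 290.8]), array([252.9, 225.1])]
317 301
```

View pics/w2.png

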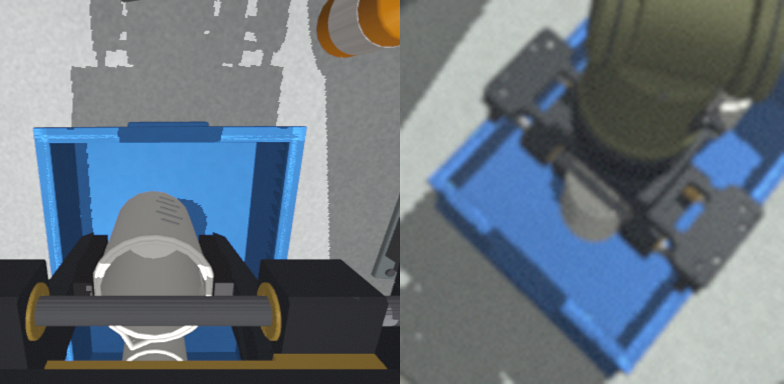

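The beaker is held upright and centred in the fingers: its rim centre is at about (252,289) in the full frame, against (253,291) predicted. I carry it over the seat.

Call:
move_arm([
  [[0.45, -4, 18, 0, 0, 0, 1], [0.45, -14, 58, 0, 0, 0, 4], [0.45, -26, 106, 0, 0, 0, 8], [0.45, -36, 156, 0, 0, 0, 12], [0.45, -46, 206, 0, 0, 0, 16], [0.45, -56, 256, 0, 0, 0, 20], [0.45, -65, 306, 0, 0, 0, 24], [0.45, -72, 348, 0, 0, 0, 27], [0.45, -77, 376, 0, 0, 0, 28.8], [0.45, -79, 388, 0, 0, 0, 28.8]],
])

```text
clock: 6.88
tool_pos: [0.5625, -0.0439, 0.1674]
eef_rot: [0.984, -0.175, -0.001, 0.001]
contact_force: [0.2, 0.7, -0.5]
opening: 0.566
finger_force: 12.0
```

```bash
python3 -c "
from h import *
rows([(.564,-.0403,.1,70),(.564,-.0403,.071,70)],.45)
c=r.camera_info('wrist');a=snap('wrist','w3.png')
p=np.array(r.get_state()['tool_pos'])
for q in ((p[0],p[1],.044),(.564,-.0403,.044),(.4666,-.0445,.086)): print(np.round(proj('wrist',q,c),1))
t=np.linspace(0,2*np.pi,60)
o=a.copy()
for X,rad in ((( .564,-.0403,.044),.036),):
  for k in t: cv2.circle(o,tuple(int(v) for v in proj('wrist',(X[0]+rad*np.cos(k),X[1]+rad*np.sin(k),X[2]),c)),1,(255,0,0),-1)
cv2.imwrite('pics/w3.png',cv2.cvtColor(o,cv2.COLOR_RGB2BGR))"
```

```text
6.88 [ 0.5625 -0.0439  0.1674] yawY -110.21 tilt [-0.001  0.002 -1.   ] F [ 0.2  0.7 -0.5] op 0.566 ff 12.0
[0.45, 0.3, -4.0, 67.3, 0, 0, np.float64(-0.2)]
[0.45, 0.3, -4.1, 96.3, 0, 0, np.float64(-0.2)]
[253.  187.1]
[248.5 187.3]
[289.2 294.2]
```

View pics/w3.png

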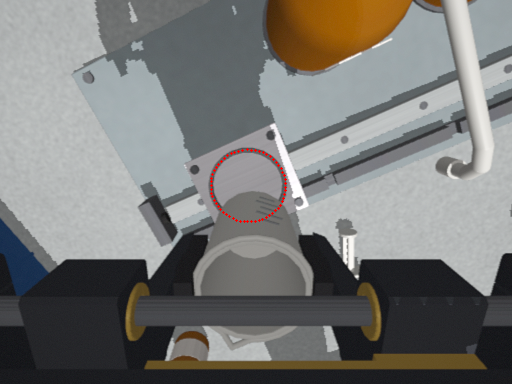

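The screws at (195,169) and (299,202) put the plate centre at (247,186), within 2 px of the predicted seat at (248.5,187). The spout at (445,168) is clear of the gripper. I lower to just above contact.

Call:
move_arm([
  [[0.45, 0, 0, 10, 0, 0, 0], [0.45, 0, 0, 30, 0, 0, 0], [0.45, 0, 0, 52, 0, 0, 0], [0.45, 0, 0, 72, 0, 0, 0], [0.45, 0, 0, 84, 0, 0, 0], [0.45, 0, 0, 90, 0, 0, 0], [0.45, 0, 0, 92, 0, 0, 0], [0.45, 0, 0, 92, 0, 0, 0]],
])

```text
clock: 7.92
tool_pos: [0.5641, -0.0404, 0.0761]
eef_rot: [0.985, -0.173, 0.0, -0.0]
contact_force: [-0.3, -0.2, -0.7]
opening: 0.569
finger_force: 12.0
```

```bash
python3 -c "
from h import *
rows([(.564,-.0403,.071,70)],.45)"
```

```text
7.92 [ 0.5641 -0.0404  0.0761] yawY -109.96 tilt [ 0.001 -0.    -1.   ] F [-0.3 -0.2 -0.7] op 0.569 ff 12.0
[0.45, -0.1, -0.1, 5.1, 0, 0, np.float64(0.0)]
```

Call:
move_arm([
  [[0.45, 0, 0, 1.5, 0, 0, 0], [0.45, 0, 0, 3, 0, 0, 0], [0.45, 0, 0, 4.5, 0, 0, 0], [0.45, 0, 0, 5.5, 0, 0, 0], [0.45, 0, 0, 5.5, 0, 0, 0]],
])

```text
clock: 8.55
tool_pos: [0.5637, -0.0405, 0.0701]
eef_rot: [0.985, -0.173, -0.0, 0.0]
contact_force: [0.1, 0.8, -0.6]
opening: 0.567
finger_force: 12.0
```

Call:
move_arm([
  [[0.45, 0, 0, 0.7, 0, 0, 0], [0.45, 0, 0, 1.5, 0, 0, 0], [0.45, 0, 0, 1.5, 0, 0, 0]],
])

```text
clock: 8.93
tool_pos: [0.5638, -0.0405, 0.0699]
eef_rot: [0.985, -0.173, 0.0, -0.0]
contact_force: [-2.9, 0.8, 10.1]
opening: 0.564
finger_force: 12.0
```

Contact came at the expected height (TCP 0.070). I ease off slightly, release, and retreat.

Call:
move_arm([
  [[0.45, 0, 0, -0.7, 0, 0, 0], [0.6, 0, 0, -0.7, 0, 0, 0], [0.7, 0, 0, -0.7, 0, 0, 0], [0.85, 0, 0, -0.7, 0, 0, 0], [0.85, 0, 0, -0.7, 0, 0, 0], [0.85, 0, 0, -0.7, 0, 0, 0], [0.85, 0, 0, -5, 0, 0, 0], [0.85, 0, 0, -15, 0, 0, 0]],
])

```text
clock: 9.93
tool_pos: [0.5635, -0.0404, 0.084]
eef_rot: [0.985, -0.173, -0.0, 0.0]
contact_force: [-0.1, -0.2, -0.1]
opening: 0.85
finger_force: 0.0
```

Call:
move_arm([
  [[0.85, 0, 0, -20, 0, 0, 0], [0.85, 0, 0, -50, 0, 0, 0], [0.85, 0, 0, -80, 0, 0, 0], [0.85, 0, 0, -90, 0, 0, 0], [0.85, 0, 0, -90, 0, 0, 0]],
])

```text
clock: 10.55
tool_pos: [0.5639, -0.0405, 0.1742]
eef_rot: [0.985, -0.173, 0.001, -0.0]
contact_force: [0.6, -0.2, 0.3]
opening: 0.85
finger_force: 0.0
```

```bash
python3 -c "
from h import *
rows([(.4666,-.0445,.175,94),(.4666,-.0445,.12,94),(.4666,-.0445,.05,94)],.6)
b=snap('scene','s4.png');a=snap('wrist','w4.png');c=r.camera_info('wrist')
for q in ((.564,-.0403,.108),(.4666,-.0445,.086)): print(np.round(proj('wrist',q,c),1),np.round(proj('scene',q),1))
b=cv2.resize(b[140:268,180:310],(390,384),interpolation=cv2.INTER_CUBIC)
cv2.imwrite('pics/m4.png',cv2.cvtColor(np.hstack([a[:,60:460],b]),cv2.COLOR_RGB2BGR))"
```

```text
10.55 [ 0.5639 -0.0405  0.1742] yawY -109.97 tilt [ 0.001 -0.    -1.   ] F [ 0.6 -0.2  0.3] op 0.85 ff 0.0
[0.6, -90.1, 37.0, -0.9, 0, 0, np.float64(-24.0)]
[0.6, -90.2, 37.0, 54.1, 0, 0, np.float64(-24.0)]
[0.6, -90.3, 37.1, 124.1, 0, 0, np.float64(-24.0)]
[252.2 207.7] [228.2 195. ]
[292. 290.] [254.5 182.4]
```

View pics/m4.png

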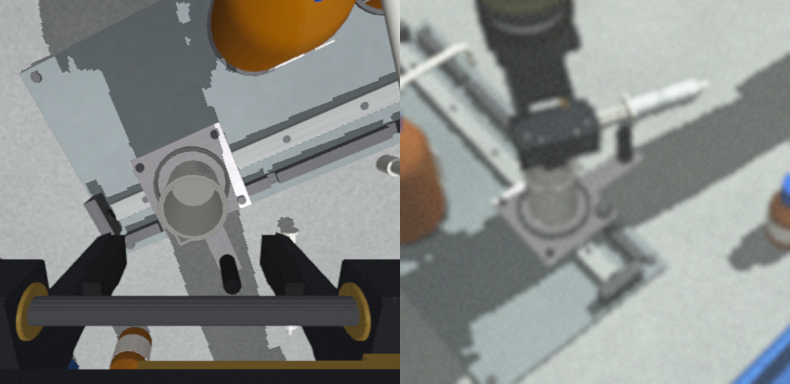

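The beaker stands upright inside the rim, and the handle top is at (293,288) in the full wrist frame, as predicted. I go above the handle and straddle it along the rail direction.

Call:
move_arm([
  [[0.6, -20, 8, 0, 0, 0, -6], [0.6, -50, 20, 0, 0, 0, -13], [0.6, -78, 32, 0, 0, 0, -20], [0.6, -90, 37, 0, 0, 0, -24], [0.6, -90, 37, 20, 0, 0, -24], [0.6, -90, 37, 55, 0, 0, -24], [0.6, -90, 37, 90, 0, 0, -24], [0.6, -90, 37, 113, 0, 0, -24], [0.6, -90, 37, 121, 0, 0, -24], [0.6, -90, 37, 121, 0, 0, -24]],
])

```text
clock: 11.9
tool_pos: [0.466, -0.0445, 0.0522]
eef_rot: [0.999, 0.035, -0.001, -0.0]
contact_force: [0.4, -0.2, 0.6]
opening: 0.601
finger_force: 0.0
```

Call:
move_arm([
  [[0.1, 0, 0, 0, 0, 0, 0], [0.1, 0, 0, 0, 0, 0, 0], [0.1, 0, 0, 0, 0, 0, 0], [0.1, 0, 0, 0, 0, 0, 0], [0.1, 0, 0, 0, 0, 0, 0], [0.1, 0, 0, 0, 0, 0, 0]],
], newtons=15)

```text
clock: 12.65
tool_pos: [0.4668, -0.0448, 0.0531]
eef_rot: [0.999, 0.035, 0.0, 0.0]
contact_force: [0.5, -0.7, 5.6]
opening: 0.198
finger_force: 15.0
```

```bash
python3 -c "
from h import *
s=r.get_state()['tool_pos']
d=np.array([.062,-.998])
rows([(s[0]+d[0]*k,s[1]+d[1]*k,s[2],94) for k in (.1,.116)],.1)"
```

```text
12.65 [ 0.4668 -0.0448  0.0531] yawY -85.99 tilt [ 0.001  0.    -1.   ] F [ 0.5 -0.7  5.6] op 0.198 ff 15.0
[0.1, -0.8, 100.0, 0.0, 0, 0, np.float64(0.0)]
[0.1, -0.9, 116.0, 0.1, 0, 0, np.float64(0.0)]
```

Call:
move_arm([
  [[0.1, 0, 3, 0, 0, 0, 0], [0.1, 0, 9, 0, 0, 0, 0], [0.1, 0, 18, 0, 0, 0, 0], [0.1, 0, 29, 0, 0, 0, 0], [0.1, 0, 40, 0, 0, 0, 0], [0.1, 0, 50, 0, 0, 0, 0], [0.1, 0, 59, 0, 0, 0, 0], [0.1, 0, 66, 0, 0, 0, 0], [0.1, 0, 70, 0, 0, 0, 0], [0.1, 0, 70, 0, 0, 0, 0]],
])

```text
clock: 13.9
tool_pos: [0.4715, -0.1143, 0.0531]
eef_rot: [0.999, 0.035, 0.0, -0.0]
contact_force: [-0.7, -0.5, 5.5]
opening: 0.196
finger_force: 15.0
```

Call:
move_arm([
  [[0.1, 0, 3, 0, 0, 0, 0], [0.1, 0, 9, 0, 0, 0, 0], [0.1, 0, 16, 0, 0, 0, 0], [0.1, 0, 23, 0, 0, 0, 0], [0.1, 0, 29, 0, 0, 0, 0], [0.1, 0, 33, 0, 0, 0, 0], [0.1, 0, 35, 0, 0, 0, 0], [0.1, 0, 35, 0, 0, 0, 0]],
])

```text
clock: 14.9
tool_pos: [0.4737, -0.1485, 0.053]
eef_rot: [0.999, 0.036, -0.0, -0.0]
contact_force: [-1.3, 0.7, 7.6]
opening: 0.2
finger_force: 15.0
```

Moved 104 mm so far. Now I creep forward, watching for the detent force.

Call:
move_arm([
  [[0.1, 0, 2, 0, 0, 0, 0], [0.1, 0, 4, 0, 0, 0, 0], [0.1, 0, 6, 0, 0, 0, 0], [0.1, 0, 7, 0, 0, 0, 0], [0.1, 0, 7, 0, 0, 0, 0]],
])

```text
clock: 15.52
tool_pos: [0.4741, -0.1551, 0.0531]
eef_rot: [0.999, 0.036, -0.0, -0.001]
contact_force: [-1.2, 2.3, 6.9]
opening: 0.192
finger_force: 15.0
```

Call:
move_arm([
  [[0.1, 0, 0.7, 0, 0, 0, 0], [0.1, 0, 1.5, 0, 0, 0, 0], [0.1, 0, 1.5, 0, 0, 0, 0]],
])

```text
clock: 15.9
tool_pos: [0.4743, -0.1569, 0.0531]
eef_rot: [0.999, 0.036, -0.0, -0.0]
contact_force: [-1.5, 0.9, 6.6]
opening: 0.199
finger_force: 15.0
```

Call:
move_arm([
  [[0.1, 0, 0.7, 0, 0, 0, 0], [0.1, 0, 1.5, 0, 0, 0, 0], [0.1, 0, 1.5, 0, 0, 0, 0]],
])

```text
clock: 16.27
tool_pos: [0.4744, -0.1596, 0.0531]
eef_rot: [0.999, 0.035, -0.0, 0.0]
contact_force: [-1.4, -1.7, 6.0]
opening: 0.201
finger_force: 15.0
```

The force reversed (−1.7 N) and the tool jumped ahead, so the detent is drawing the carrier in. A bit more.

Call:
move_arm([
  [[0.1, 0, 0.6, 0, 0, 0, 0], [0.1, 0, 1, 0, 0, 0, 0], [0.1, 0, 1, 0, 0, 0, 0]],
])

```text
clock: 16.65
tool_pos: [0.4745, -0.1607, 0.0531]
eef_rot: [0.999, 0.035, -0.0, 0.0]
contact_force: [-0.6, -1.7, 6.5]
opening: 0.198
finger_force: 15.0
```

Call:
move_arm([
  [[0.1, 0, 0.6, 0, 0, 0, 0], [0.1, 0, 1, 0, 0, 0, 0], [0.1, 0, 1, 0, 0, 0, 0]],
])

```text
clock: 17.02
tool_pos: [0.4745, -0.1608, 0.053]
eef_rot: [0.999, 0.035, -0.0, -0.0]
contact_force: [-1.1, -0.5, 7.4]
opening: 0.197
finger_force: 15.0
```

Call:
move_arm([
  [[0.1, 0, 0.7, 0, 0, 0, 0], [0.1, 0, 1.2, 0, 0, 0, 0], [0.1, 0, 1.2, 0, 0, 0, 0]],
])

```text
clock: 17.4
tool_pos: [0.4745, -0.161, 0.053]
eef_rot: [0.999, 0.036, -0.0, -0.001]
contact_force: [-1.6, 2.5, 7.9]
opening: 0.202
finger_force: 15.0
```

The position holds at −0.161 while the resisting force rises, so the carrier is seated. I relax, open the fingers, and retreat upward.

Call:
move_arm([
  [[0.1, 0, -1, 0, 0, 0, 0], [0.1, 0, -1.5, 0, 0, 0, 0], [0.5, 0, -1.5, 0, 0, 0, 0], [0.5, 0, -1.5, 0, 0, 0, 0], [0.5, 0, -1.5, 0, 0, 0, 0], [0.5, 0, -1.5, 0, 0, 0, 0], [0.5, 0, -1.5, -10, 0, 0, 0], [0.5, 0, -1.5, -35, 0, 0, 0], [0.5, 0, -1.5, -65, 0, 0, 0], [0.5, 0, -1.5, -80, 0, 0, 0]],
])

```text
clock: 18.65
tool_pos: [0.4753, -0.1612, 0.1348]
eef_rot: [0.999, 0.035, 0.001, 0.0]
contact_force: [0.7, 0.2, 0.1]
opening: 0.501
finger_force: 0.0
```

Call:
move_arm([
  [[0.5, -15, -30, -15, 0, 0, 0], [0.5, -30, -80, -40, 0, 0, 0], [0.5, -30, -135, -70, 0, 0, 0], [0.5, -30, -190, -90, 0, 0, 0], [0.5, -30, -240, -90, 0, 0, 0], [0.5, -30, -250, -90, 0, 0, 0], [0.5, -30, -250, -90, 0, 0, 0]],
])

```text
clock: 19.52
tool_pos: [0.427, 0.0862, 0.223]
eef_rot: [0.999, 0.036, 0.0, 0.0]
contact_force: [-0.3, -1.2, 0.3]
opening: 0.505
finger_force: 0.0
```

```bash
python3 -c "
from h import *
rows([])
t=snap('top','t5.png');s=snap('scene','s5.png')
t0=cv2.imread('pics/top0.png')
for q in ((.5704,-.1559,.163),(.5704,-.1559,.108),(.5704,-.1559,.036),(.4738,-.1602,.086)): print(np.round(proj('top',q),1),np.round(proj('scene',q),1))
A=cv2.resize(t[100:250,225:375],(400,400),interpolation=cv2.INTER_CUBIC)
B=cv2.resize(s[110:260,130:280],(400,400),interpolation=cv2.INTER_CUBIC)
cv2.imwrite('pics/m5.png',cv2.cvtColor(np.hstack([A,B]),cv2.COLOR_RGB2BGR))"
```

```text
19.52 [0.427  0.0862 0.223 ] yawY -85.9 tilt [-0.     0.001 -1.   ] F [-0.3 -1.2  0.3] op 0.505 ff 0.0
[309.  162.4] [203.  159.4]
[306.8 167. ] [205.5 170.9]
[304.1 172.5] [208.3 184.6]
[307.9 200.7] [231.4 160. ]
```

View pics/m5.png

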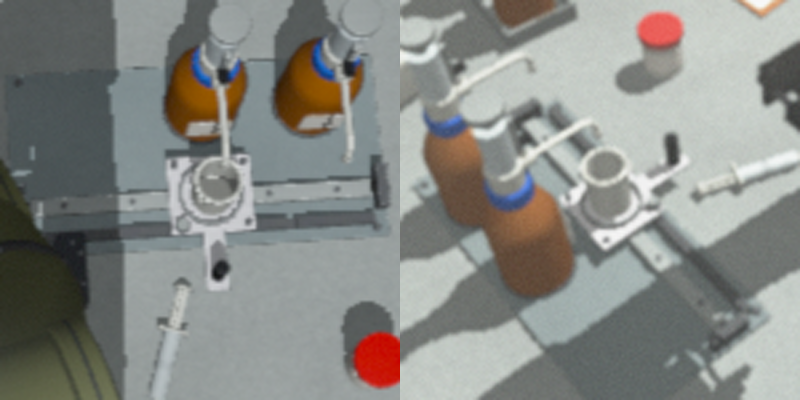

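The beaker stands upright in the rim, with its top at about (307,169) in the full top frame against (307,167) predicted. The plate centre is at (304,173) against (304,172.5), under the spout. The syringe and the cup look untouched, and the arm is clear, so I hand in.

```bash
python3 -c "
from plant import r
print(r.finish_job())"
```

```text
the job is handed in; nothing more can be done
None
```

I set the small beaker upright inside the carrier's rim, pushed the carrier until the force readings showed it held in the first dispenser's detent, and handed the job in at about 19.6 s; no verdict came back.

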